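# Clamp a bottle, press its stopper home and release the ratchet

## Robot

A 7-joint arm with a two-finger parallel gripper is mounted at the origin on the work surface. World frame = base frame: x ahead of the robot, y to its left, z up, the work surface at z = 0. Lengths are in m, angles in rad, forces in N, time in s.
With the tool pointing down it reaches from about 0.4 to 0.85 m from the base axis. Payload 10.4 kg.
Tool frame: the origin (TCP) lies on the front face of the gripper's body, between the roots of the fingers; the fingertips stand 70 mm ahead of it and the grasp point (between the pads) lies 51 mm ahead of it (grasp_offset is the distance from the TCP to the grasp point, in m); z points along the fingers, y is the direction in which the jaws open and shut (so a half turn about z gives the same grasp; the last joint's range is limited). The gripper opens to 87 mm and grips with 3 to 60 N. Pads are 19 mm wide; open, the fingers measure 117 mm over their backs; the gripper's body (75 mm by 190 mm) begins 51 mm behind the grasp point.
Start: joints at [1.316, 0.332, -0.065, 1.46, 0.022, 1.35, -0.088], TCP at [0.144, -0.608, 0.292] pointing down, gripper open.
Joint ranges: [-2.6, 2.6], [-0.5, 2.12], [-1.47, 1.34], [0.16, 2.42], [-1.27, 4.41], [0.06, 2.06], [-2.6, 2.6]. Speed limits (rad/s): [2.22, 2.22, 2.79, 2.79, 3.14, 3.14, 3.14].

## Interface

Orientations are given as a unit quaternion [x, y, z, w].
In Python, from bench import * gives the robot as it stands. The module is installed in compiled form; this text tells all that it offers.
- The arm moves only by the tool arm_command, never from a script. Its argument "commands" is a list of rows, each a list of 3 entries, a list of its own where there are three numbers: the opening in per cent of the stroke, from 0 (shut) to 100 (fully open), then the shift along the tool's x, y, z in m, then the turn, a rotation vector about the tool's x, y, z in rad. A call has exactly 10 rows; each row is the pose to reach, as a shift and turn from the pose commanded when the call began, along the tool's axes at that moment; what a row does not reach only later rows make up. A row lasts 1/12 s, in which the tool goes at most 41.7 mm and 7.16 degrees, less where a joint would pass 70% of its speed; a pose out of reach is approached as far as the arm can. A call with a gripper value outside its range is refused whole. The fingers move at their own pace and stop on an object; "squeeze" is the grip in N (left out, the last holds). Time passes only in rows, so rows that repeat a pose let the fingers close, or fill a call up. It gives the time, the measured TCP pose, the force and the opening at its end, in the units of the state.
- read_state(): the state, without advancing time (a new reading comes with each control period).
- camera(name): name is "scene" or "side" or "wrist"; returns a dict with "pixels" (400x640x3 uint8, red, green, blue), "fx", "fy", "cx", "cy" (pixels), "rvec" (rotation vector, rad) and "tvec" (3), from world to camera coordinates, as OpenCV has them; the wrist camera has in their place "mount" (4x4, takes a point from camera to tool coordinates, whose origin is the TCP and whose axes are the flange's). Camera axes: x right, y down, z forward; pixel columns grow to the right and rows downward; lengths in m; the calibration is good to about 2 mm. A picture is of the moment at which its call begins: read the wrist's pose just before it. There is no depth.
- close_job(): hands the job in, once; it reports no verdict.
The state is a dict: "time": time; "joint_positions": joint angles; "joint_vel": joint speeds; "joint_torque": joint torques, N m; "ee_pos": TCP position; "eef_rot": TCP orientation; "ft_force": force on the tool from outside, world axes, zero at the start; "torque": the same for the moment, N m; "width": finger opening in m.
Only numpy, scipy, OpenCV 4.12 (cv2) and the standard library are available. Lean on these libraries where they do the work, as an engineer would, in place of code of your own. Each camera call takes 0.05 s, during which the arm holds its last target.

## Task

Close the handles of the ratchet clamp, click by click, until it holds the bottle firmly by itself with your hand off the handles, without squeezing the glass hard: stop at the first click that grips it firmly. With the bottle held, press its red stopper fully home, then press the orange handle down out of the teeth and let or guide it fully open, so that the stoppered bottle stands free where it is. Do not disturb the other things on the table.

Things in the scene. Friction and masses are not known exactly. Their poses are not given: they have to be found in the camera images.
- clamp: screwed-down scissor-type ratchet clamp on a blue base plate (155 x 120 mm, 8 mm thick). Origin on the table under the pivot, z up. Its x axis points from handles to jaws: handles reach to x = -165 mm, the bottle stands near x = +65 mm, y = 0. A toothed steel bar (rack) crosses the handles 100 mm from the pivot, 79 to 90 mm above the table
- lever (a joint): angle (rad) of the orange handle about the upright pivot: 0 open (start), 0.365 fully shut; closing swings it towards the black handle (clamp's -y). A spring drives it open (3.5 N at mid-sleeve, 5.5 N when shut); riding up a tooth adds 3 N. Teeth click in at 0.06, 0.12, 0.18, 0.24, 0.30, 0.36: push 0.01 past to be sure; let go, it settles back up to 0.02 below that angle
- grip: the moving handle, a flat bar with an orange sleeve; origin on the pivot axis, 65 mm above the table. Springy downwards: pressing mid-sleeve takes 3 N to start, 6 N at 6 mm, 9 N at 10 mm (stop). Pressed 5 to 8 mm it is clear of the teeth; let go, it springs up and catches again if the lever is over 0.06, so guide it outwards (clamp's +y) to fully open while pressed: finger friction may hold it
- grip_mid (a point): middle of the orange sleeve, 138 mm from the pivot axis, half-way up (65 mm above the table). Sleeve 55 mm long along the handle, 8 mm thick in the closing direction, 22 mm tall (11 mm above and below this point)
- fixed_grip_mid (a point): middle of the black sleeve of the fixed handle, same sizes, 138 mm from the pivot axis, 65 mm above the table. Both sleeves together measure about 69 mm over the outside when open
- jaw: moving jaw with rubber pad; origin on the table under the pivot. It pushes the bottle to the fixed jaw, whose screw setting varies by 10 mm: both touch somewhere between lever 0.07 and 0.23, to be felt. From there each click (0.06 rad) adds 13 N on the glass and 6 N at the sleeve: a 5 N rise over the empty push grips firmly, 12 N is too much. Under 3 N on the glass is loose, over 27 N too hard
- bottle: small green glass bottle, loose, standing upright between the jaws on the base plate; origin at the centre of its underside (8 mm above the table). Body 58 mm diameter, 95 mm high; neck up to 145 mm, 26 mm diameter. 0.2 to 0.5 kg
- stopper (a joint): how far the stopper is pressed in (m): 0 to 0.005 at the start, 0.014 fully home (stop). It slides stiffly, about 8 N; press no harder than 45 N
- stopper_top (a point): centre of the flat top of the red stopper (34 mm diameter, 14 mm thick head), on the bottle's axis; 173 mm above the bottle's underside when the stopper joint is 0, 159 mm when fully home
- mug: blue mug, 80 mm diameter, 90 mm high, bystander; origin centre of underside
- water: clear water bottle, 62 mm diameter, 190 mm high, bystander; origin centre of underside
- mustard: yellow jar with red lid, 70 mm diameter, 100 mm high, bystander; origin centre of underside
- plate: white plate, 220 mm diameter, 22 mm high, bystander; origin centre of underside
Things that resemble listed ones, but are neither listed nor needed, are in the scene too. Several things have the shape of the bottle; the one meant has the colours described above.

How it is judged:
On the way, in this order (a step that is already met when the one before it is completed fails the run):
1. the ratchet alone holds the bottle: jaw on bottle over 2.5 N, lever past its first tooth, no finger on the orange handle (contact force between jaw and bottle above 2.5 N and value of joint lever above 0.055 rad and contact force between the fingers and grip below 0.3 N), for 0.3 s.
2. stopper pressed home (within 1.5 mm) while the bottle is still held (value of joint stopper above 0.0125 m and contact force between jaw and bottle above 2 N), for 0.2 s.
3. clamp open again and the jaw off the bottle (value of joint lever below 0.03 rad and contact force between jaw and bottle below 0.3 N), for 0.2 s.
At the end, for the whole second after the job is handed in: the clamp stands open (lever under 0.03 rad), its moving jaw is off the bottle, the stopper is home (within 1.5 mm), and the bottle stands upright at rest on the base plate, within 20 mm of where it began (all of step 3 and value of joint stopper above 0.0125 m and angle between bottle's own z axis and vertical below 0.05 rad and distance of bottle from where it was at the start of the episode below 0.02 m and linear speed of bottle below 0.02 m/s); the robot touches nothing.
It fails at once if the moving jaw squeezes the bottle with over 28 N (contact force between jaw and bottle above 28 N).
It fails at once if the fingers press on the bottle or its stopper with over 45 N (contact force between the fingers and bottle above 45 N).
It fails at once if the bottle is tipped (angle between bottle's own z axis and vertical above 0.25 rad).
It fails at once if a bystander is shifted by over 30 mm (distance of any of mug, water, mustard, plate from where it was at the start of the episode above 0.03 m).
It also fails if it takes over 70 s, if anything falls off the work surface, if the arm or the gripper's body presses on something with over 40 N, if the wrist force passes 120 N, or if a joint passes its speed limit or range.

## Working session

There is one attempt and no reset: what is moved stays moved. The work goes in short steps, Python scripts to look and compute and a tool call to move; the robot and the scene stay as the last step left them, time stands still between calls to the robot, and variables do not carry over. Pictures are saved under pics/ and viewed, and the job is handed in when it is done.

Besides the shell and the picture viewer there is one more tool, called after "Call:" by a JSON object that holds its "method" and its "body", one argument or row to a line. arm_command: Moves the arm, as the interface text tells. Its arguments: {"type":"object","properties":{"commands":{"type":"array","items":{"type":"array"}},"squeeze":{"type":"number"}},"required":["commands"]}

```bash
mkdir -p pics; ls; python3 - <<'E'
from bench import *
import cv2
s=read_state(); print({k:(v if not hasattr(v,'round') else v) for k,v in s.items()})
for n in ("scene","side","wrist"):
    c=camera(n); cv2.imwrite(f"pics/{n}0.png",c["pixels"][:,:,::-1]); print(n,{k:v for k,v in c.items() if k!="pixels"})
E
```

```text
pics
{'time': 0.0, 'joint_positions': array([ 1.31640989,  0.33282893, -0.06472032,  1.46093569,  0.02158645,
        1.3498876 , -0.0884674 ]), 'joint_vel': array([-0.00020256, -0.00051775,  0.00203137, -0.00054557, -0.00097403,
       -0.00040751,  0.0008018 ]), 'joint_torque': array([-1.13784794e-03, -6.23242950e+01,  2.40759202e-02, -3.89909542e+01,
       -6.14338880e-02,  3.93756072e-02,  1.21135731e-04]), 'ee_pos': array([ 0.14352126, -0.60800457,  0.29148342]), 'eef_rot': array([ 9.93287632e-01,  1.15668553e-01, -1.00683166e-04, -6.74840440e-04]), 'ft_force': array([ 0.26618257,  0.03947663, -0.08248974]), 'torque': array([-0.04331496,  0.03136732,  0.02065055]), 'width': 0.0869912284790478}
scene {'fx': 362.0513120329252, 'fy': 362.0513120329252, 'cx': 311.45907853481856, 'cy': 204.77640145251948, 'rvec': array([ 1.56620856,  2.2549569 , -0.63494439]), 'tvec': array([ 0.22953106, -0.39528148,  1.49387119])}
side {'fx': 360.9979633066019, 'fy': 360.9979633066019, 'cx': 322.0338491332555, 'cy': 200.78370089785767, 'rvec': array([ 0.38322636, -2.83188457,  1.04559923]), 'tvec': array([0.58255586, 0.22513908, 1.11415917])}
wrist {'fx': 340.12219500938005, 'fy': 340.12219500938005, 'cx': 321.0198759596107, 'cy': 201.45574039209805, 'mount': array([[ 1.29353034e-03, -9.59279467e-01, -2.82455714e-01,
         7.66306065e-02],
       [ 9.99999071e-01,  1.36243746e-03, -4.75442240e-05,
        -8.63543422e-04],
       [ 4.30436443e-04, -2.82455390e-01,  9.59280338e-01,
        -9.29983689e-02],
       [ 0.00000000e+00,  0.00000000e+00,  0.00000000e+00,
         1.00000000e+00]])}
```

View pics/scene0.png

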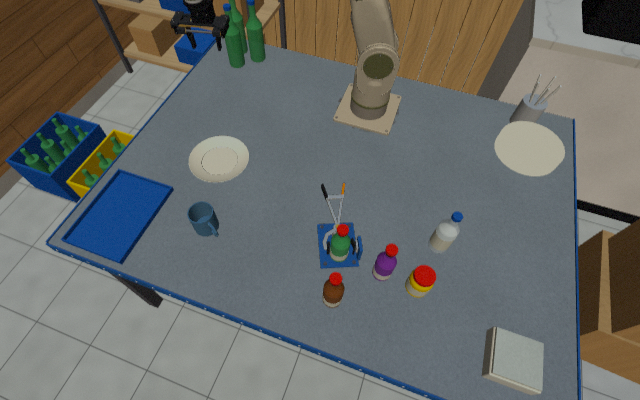

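View pics/side0.png

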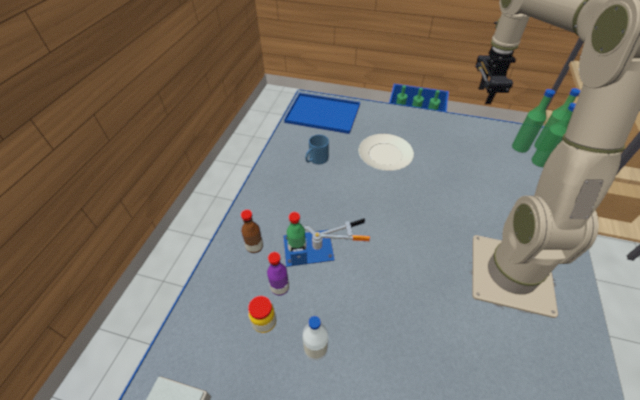

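View pics/wrist0.png

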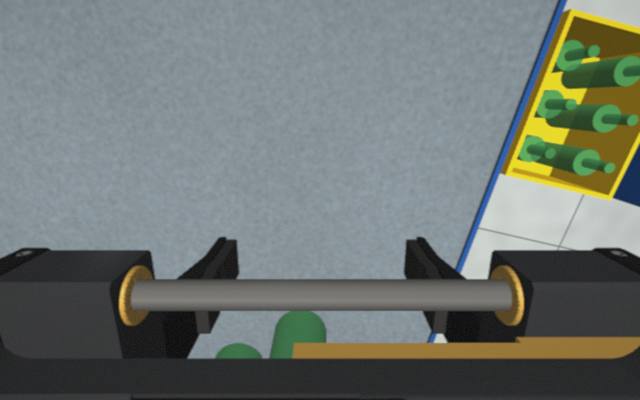

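Candidates for the bottle in the scene picture: green with a red top on the blue plate (341,243), purple with a red top (386,262), brown with a red top (333,291), large green with blue tops (235,45), and green ones in the crates (60,145). I choose the one at (341,243). Next are close crops and measurements.

```bash
cat > h.py <<'E'
import numpy as np, cv2
from scipy.spatial.transform import Rotation as R
def ext(c,s=None):
    if "rvec" in c:
        Rw=R.from_rotvec(c["rvec"]).as_matrix(); return -Rw.T@c["tvec"], Rw.T
    T=np.eye(4);T[:3,:3]=R.from_quat(s["eef_rot"]).as_matrix();T[:3,3]=s["ee_pos"];T=T@c["mount"]
    return T[:3,3],T[:3,:3]
def ray(c,uv,s=None):
    o,M=ext(c,s); d=M@np.array([(uv[0]-c["cx"])/c["fx"],(uv[1]-c["cy"])/c["fy"],1]); return o,d/np.linalg.norm(d)
def onz(c,uv,z,s=None):
    o,d=ray(c,uv,s); return o+d*(z-o[2])/d[2]
def proj(c,p,s=None):
    o,M=ext(c,s); q=M.T@(np.asarray(p)-o); return np.array([c["fx"]*q[0]/q[2]+c["cx"],c["fy"]*q[1]/q[2]+c["cy"]])
def tri(r1,r2):
    A=np.stack([r1[1],-r2[1]],1); t=np.linalg.lstsq(A,r2[0]-r1[0],rcond=None)[0]
    a=r1[0]+t[0]*r1[1]; b=r2[0]+t[1]*r2[1]; return (a+b)/2,np.linalg.norm(a-b)
E
python3 - <<'E'
from h import *; from bench import *
r={}
for n,(x0,y0,x1,y1) in dict(scene=(300,170,400,280),side=(260,195,390,285)).items():
    c=camera(n);im=c["pixels"];hsv=cv2.cvtColor(im,cv2.COLOR_RGB2HSV)
    cv2.imwrite(f"pics/{n}c.png",cv2.resize(im[y0:y1,x0:x1,::-1],None,fx=5.5,fy=5.5,interpolation=cv2.INTER_CUBIC)[:600,:800])
    for nm,m in dict(red=((hsv[...,0]<5)|(hsv[...,0]>174))&(hsv[...,1]>150),orange=(hsv[...,0]>8)&(hsv[...,0]<22)&(hsv[...,1]>150),black=hsv[...,2]<45,blue=(hsv[...,0]>102)&(hsv[...,0]<118)&(hsv[...,1]>150)).items():
        w=np.zeros(m.shape,np.uint8);w[y0:y1,x0:x1]=m[y0:y1,x0:x1]
        k,l,st,ce=cv2.connectedComponentsWithStats(w)
        for i in range(1,k):
            if st[i,4]>8: print(n,nm,st[i],ce[i].round(1),onz(c,ce[i],.065).round(4)); 
E
```

```text
scene red [337 224  12  13 113] [342.4 229.9] [0.6079 0.0812 0.065 ]
scene red [386 244  12  13 129] [391.3 249.8] [0.6206 0.2394 0.065 ]
scene red [329 272  13   8  84] [335.2 276.1] [0.7583 0.1074 0.065 ]
scene orange [341 183   4  11  25] [342.8 188.1] [0.4576 0.0347 0.065 ]
scene black [321 184   6  15  39] [323.7 190.7] [ 0.4901 -0.0211  0.065 ]
scene black [351 239   5  15  37] [352.9 244.6] [0.6446 0.1264 0.065 ]
scene black [327 242   3  12  31] [328.  247.5] [0.6803 0.0587 0.065 ]
scene blue [348 223   7  18  75] [351.2 231.9] [0.6051 0.1088 0.065 ]
scene blue [317 224  46  44 679] [336.6 250.8] [0.6815 0.0863 0.065 ]
scene blue [327 235   5  10  26] [329.3 238.8] [0.6514 0.053  0.065 ]
side red [289 212  11  11  89] [293.9 217.2] [0.6959 0.0134 0.065 ]
side red [268 252  12  13 113] [274.  258.1] [0.7044 0.1766 0.065 ]
side orange [353 236  16   5  63] [360.6 237.8] [0.4696 0.036  0.065 ]
side black [351 220  13   6  34] [357.2 222.5] [ 0.4921 -0.0198  0.065 ]
side blue [284 233  50  33 745] [309.7 252.4] [0.607  0.1293 0.065 ]
```

View pics/scenec.png

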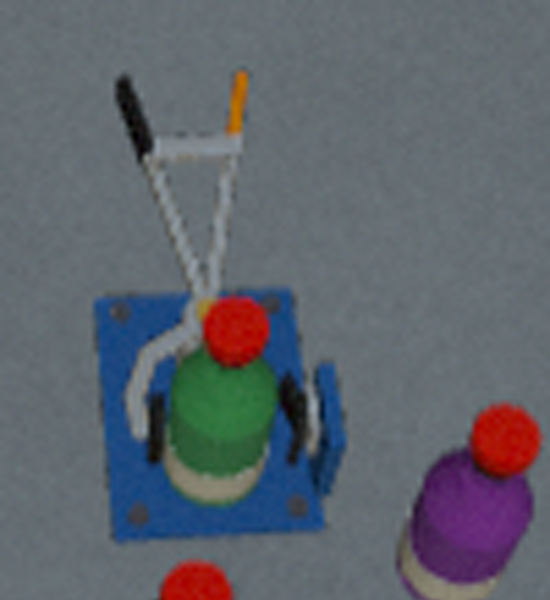

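View pics/sidec.png

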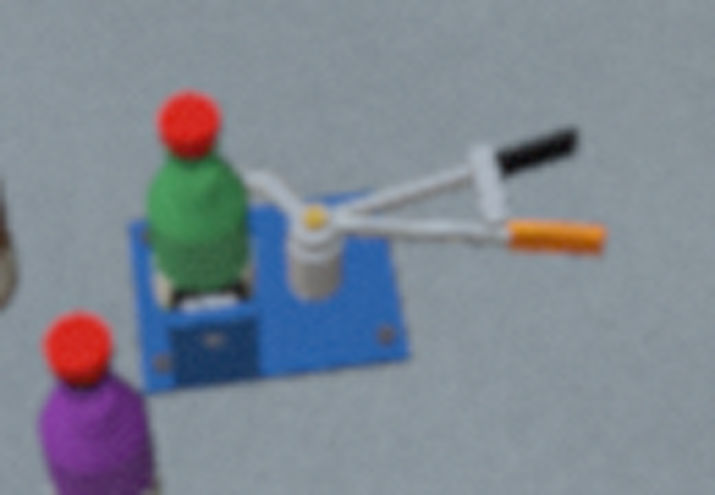

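The crops confirm the choice: green body and red stopper on the blue plate, with the orange handle on the right and the black handle on the left in the scene view. Next I triangulate the points.

```bash
python3 - <<'E'
from h import *; from bench import *
a=camera("scene");b=camera("side")
g=lambda p,o:(p[0]/5.5+o[0],p[1]/5.5+o[1])
S=(300,170);D=(260,195)
P={}
for n,p,q in [("pivotcap",(205,308),(315,217)),("orange",(237.5,102),(557,236)),("black",(134,115),(538,151)),("stoptop",(236,322),(190,117)),("rackL",(152,149),(482,155)),("rackR",(235,148),(493,213))]:
    u=g(p,S);v=g(q,D);X,e=tri(ray(a,u),ray(b,v));P[n]=X;print(n,X.round(4),round(e,4),"z65:",onz(a,u,.065)[:2].round(4),onz(b,v,.065)[:2].round(4))
pv=P["pivotcap"]
for n in ("orange","black","stoptop"):
    d=P[n]-pv;print(n,np.hypot(*d[:2]),np.degrees(np.arctan2(d[1],d[0])))
s=read_state();print(s["time"],R.from_quat(s["eef_rot"]).as_matrix().round(3))
E
```

```text
pivotcap [0.6025 0.0623 0.069 ] 0.0002 z65: [0.6004 0.062 ] [0.6033 0.0596]
orange [0.4658 0.039  0.0724] 0.0042 z65: [0.4589 0.0364] [0.4673 0.036 ]
black [ 0.4902 -0.0192  0.066 ] 0.0009 z65: [ 0.49  -0.019] [ 0.4901 -0.0204]
stoptop [0.6615 0.0899 0.1747] 0.0011 z65: [0.6028 0.0812] [0.6951 0.0094]
rackL [0.5191 0.0019 0.0799] 0.0009 z65: [ 0.5093 -0.001 ] [ 0.5211 -0.0088]
rackR [0.5042 0.0467 0.0867] 0.0027 z65: [0.4911 0.0451] [0.5058 0.03  ]
orange 0.13868892513647885 -170.30033772049455
black 0.13873498753321778 -144.0109219383401
stoptop 0.06517406561807272 25.016362356809317
0.35 [[ 0.973  0.23  -0.   ]
 [ 0.23  -0.973  0.   ]
 [ 0.    -0.    -1.   ]]
```

Distances from the pivot cap are 138.7 mm to each sleeve and 65.2 mm to the bottle axis, against 138, 138 and 65 given, so the points fit. The plan is to shut the fingers, push the orange sleeve from outside with a finger back, and feel the force.

Call:
{"method": "arm_command", "body": {
  "commands": [
    [0,[0.03,-0.027,0],[0,0,0]],
    [0,[0.06,-0.055,0],[0,0,0]],
    [0,[0.09,-0.082,0],[0,0,0]],
    [0,[0.12,-0.11,0],[0,0,0]],
    [0,[0.15,-0.137,0],[0,0,0]],
    [0,[0.18,-0.165,0],[0,0,0]],
    [0,[0.21,-0.192,0],[0,0,0]],
    [0,[0.24,-0.22,0],[0,0,0]],
    [0,[0.27,-0.247,0],[0,0,0]],
    [0,[0.284,-0.26,0],[0,0,0]]
  ],
  "squeeze": 20
}}

```text
time: 1.18
ee_pos: [0.3629, -0.2855, 0.2927]
eef_rot: [0.993, 0.118, 0.001, 0.0]
ft_force: [0.8, 0.2, 0.3]
width: 0.0286
```

Call:
{"method": "arm_command", "body": {
  "commands": [
    [0,[0.018,-0.033,0],[0,0,0]],
    [0,[0.036,-0.066,0],[0,0,0]],
    [0,[0.054,-0.098,0],[0,0,0]],
    [0,[0.071,-0.131,0.01],[0,0,0.02]],
    [0,[0.089,-0.163,0.02],[0,0,0.03]],
    [0,[0.107,-0.196,0.03],[0,0,0.04]],
    [0,[0.125,-0.228,0.035],[0,0,0.05]],
    [0,[0.143,-0.261,0.04],[0,0,0.06]],
    [0,[0.161,-0.294,0.043],[0,0,0.067]],
    [0,[0.178,-0.326,0.043],[0,0,0.067]]
  ]
}}

```text
time: 2.02
ee_pos: [0.4585, 0.07, 0.249]
eef_rot: [0.997, 0.082, 0.0, 0.0]
ft_force: [1.2, -0.7, -0.0]
width: 0.0007
```

```bash
python3 - <<'E'
from h import *; from bench import *
s=read_state();c=camera("wrist");print({k:v.round(4) if hasattr(v,'round') else v for k,v in s.items()})
cv2.imwrite("pics/w1.png",c["pixels"][:,:,::-1])
np.savez("w1.npz",q=s["eef_rot"],p=s["ee_pos"])
E
```

```text
{'time': 2.0167, 'joint_positions': array([ 0.5629,  0.062 , -0.8261,  1.8915,  0.0491,  1.2084, -1.6863]), 'joint_vel': array([-0.5911,  0.5044, -0.4665, -0.3868,  0.4085,  0.0497, -1.1773]), 'joint_torque': array([  4.1025, -36.9033,  -0.7189, -35.0535,  -1.1277,  -0.1712,
         2.301 ]), 'ee_pos': array([0.4585, 0.07  , 0.249 ]), 'eef_rot': array([9.966e-01, 8.200e-02, 1.000e-04, 2.000e-04]), 'ft_force': array([ 1.1775, -0.6756, -0.0246]), 'torque': array([-0.0357,  0.0043, -0.024 ]), 'width': 0.0007066901141377778}
```

View pics/w1.png

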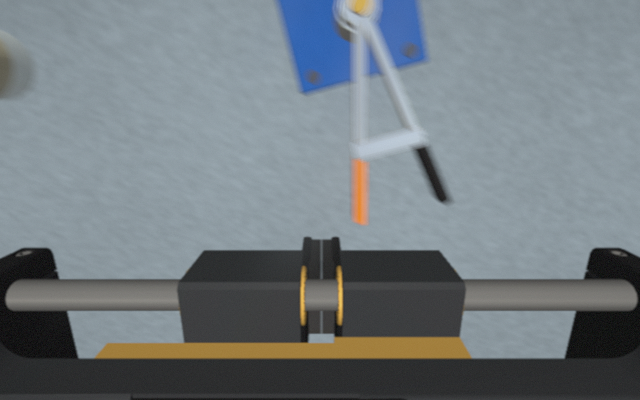

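```bash
python3 - <<'E'
from h import *; from bench import *
camera("side");camera("side");camera("side")
s=read_state();c=camera("wrist");print(s["ee_pos"].round(4),s["eef_rot"].round(4),abs(s["joint_vel"]).max(),s["ft_force"])
im=c["pixels"];cv2.imwrite("pics/w2.png",im[:,:,::-1])
hsv=cv2.cvtColor(im,cv2.COLOR_RGB2HSV)
o=((hsv[...,0]>5)&(hsv[...,0]<18)&(hsv[...,1]>170)&(hsv[...,2]>120)).astype(np.uint8);o[238:]=0
k=((hsv[...,2]<50)).astype(np.uint8);k[238:]=0;k[:,:380]=0
for n,m in(("o",o),("k",k)):
    N,l,st,ce=cv2.connectedComponentsWithStats(m);i=1+st[1:,4].argmax()
    ys,xs=np.nonzero(l==i);r=cv2.minAreaRect(np.stack([xs,ys],1).astype(np.float32));print(n,st[i],r)
    print(onz(c,r[0],.073,s).round(4))
    q=cv2.boxPoints(r);q=q[q[:,1].argsort()]
    for p in(q[:2].mean(0),q[2:].mean(0)): print(p,onz(c,p,.07,s).round(4))
    print([onz(c,p,.076,s)[:2].round(4) for p in q])
print("pivot proj",proj(c,[.6025,.0623,.069],s))
E
```

```text
[0.4586 0.0689 0.2492] [ 9.965e-01  8.340e-02 -1.000e-04 -1.000e-04] 0.037574545021898005 [-0.01712671 -0.65817667 -0.35148988]
o [358 163  10  62 568] ((362.5, 193.5), (61.0, 9.0), 90.0)
[0.4681 0.0369 0.073 ]
[362.5 163. ] [0.4924 0.0415 0.07  ]
[362.5 224. ] [0.4411 0.031  0.07  ]
[array([0.4927, 0.0459]), array([0.4939, 0.0389]), array([0.4438, 0.0284]), array([0.4425, 0.0358])]
k [418 147  34  58 702] ((434.7376708984375, 176.18942260742188), (61.5555419921875, 12.078274726867676), 67.16634368896484)
[ 0.4921 -0.0177  0.073 ]
[422.79413 147.82355] [ 0.5124 -0.0034  0.07  ]
[446.6812 204.5553] [ 0.4698 -0.0349  0.07  ]
[array([ 0.5154, -0.0053]), array([0.5104, 0.0023]), array([ 0.4739, -0.0363]), array([ 0.4685, -0.0284])]
pivot proj [364.89223592   7.89008027]
```

View pics/w2.png

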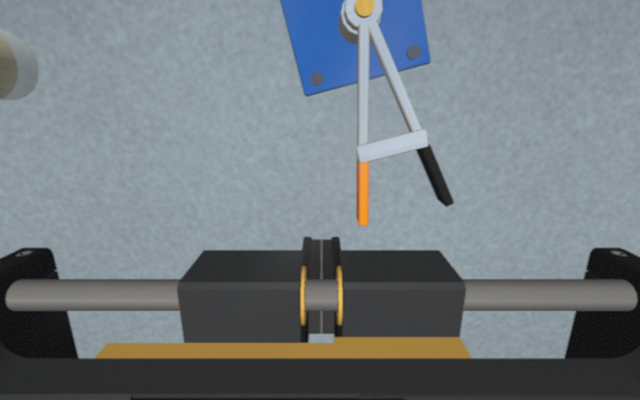

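The still picture agrees: orange sleeve centre at (362,193) gives (0.467, 0.037), with the handle line at about 10.7°. The shut fingers are about 14 mm outside the sleeve, so I descend.

Call:
{"method": "arm_command", "body": {
  "commands": [
    [0,[0,0,0.03],[0,0,-0.02]],
    [0,[0,0,0.06],[0,0,-0.02]],
    [0,[0,0,0.09],[0,0,-0.02]],
    [0,[0,0,0.11],[0,0,-0.02]],
    [0,[0,0,0.124],[0,0,-0.02]],
    [0,[0,0,0.124],[0,0,-0.02]],
    [0,[0,0,0.124],[0,0,-0.02]],
    [0,[0,0,0.124],[0,0,-0.02]],
    [0,[0,0,0.124],[0,0,-0.02]],
    [0,[0,0,0.124],[0,0,-0.02]]
  ]
}}

```text
time: 3.1
ee_pos: [0.4592, 0.0679, 0.1263]
eef_rot: [0.996, 0.092, 0.001, 0.0]
ft_force: [0.2, -0.2, -1.1]
width: 0.0005
```

```bash
cat > st.py <<'E'
from h import *; from bench import *
s=read_state();M=R.from_quat(s["eef_rot"]).as_matrix();p=s["ee_pos"]
pv=np.array([.6025,.0622]);
yaw=np.arctan2(M[1,0],M[0,0]);d=p[:2]-pv
# center=pv+r*u-19n ; angle
rr=np.hypot(*d);a=np.arctan2(-d[1],-d[0]); off=np.arcsin(.019/rr)
th=a+off-np.radians(10.7)
print("t",round(s["time"],2),"p",p.round(4),"yaw",np.degrees(yaw).round(2),"f",s["ft_force"].round(2),"tool f",(M.T@s["ft_force"]).round(2),"r",round(rr*np.cos(off),4),"lever(if contact)",th.round(4))
E
python3 st.py; python3 - <<'E'
from h import *; from bench import *
c=camera("side");cv2.imwrite("pics/s3.png",cv2.resize(c["pixels"][180:290,260:400,::-1],None,fx=5,fy=5,interpolation=cv2.INTER_CUBIC))
E
```

```text
t 3.1 p [0.4592 0.0679 0.1263] yaw 10.56 f [ 0.17 -0.24 -1.15] tool f [0.13 0.27 1.15] r 0.1421 lever(if contact) -0.0937
```

View pics/s3.png

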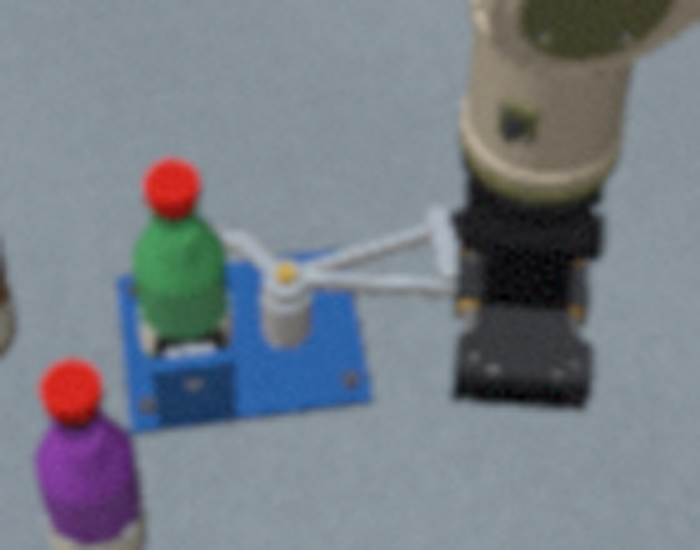

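Call:
{"method": "arm_command", "body": {
  "commands": [
    [0,[0.002,0.003,0],[0,0,0]],
    [0,[0.004,0.006,0],[0,0,0]],
    [0,[0.004,0.008,0],[0,0,0]],
    [0,[0.004,0.009,0],[0,0,0]],
    [0,[0.004,0.01,0],[0,0,0]],
    [0,[0.004,0.011,0],[0,0,0]],
    [0,[0.004,0.012,0],[0,0,0]],
    [0,[0.004,0.012,0],[0,0,0]],
    [0,[0.004,0.012,0],[0,0,0]],
    [0,[0.004,0.012,0],[0,0,0]]
  ]
}}

```text
time: 3.98
ee_pos: [0.4647, 0.0572, 0.1252]
eef_rot: [0.996, 0.092, 0.0, 0.0]
ft_force: [0.8, 0.1, 0.5]
width: 0.0001
```

```bash
python3 st.py
```

```text
t 3.98 p [0.4647 0.0572 0.1252] yaw 10.59 f [0.77 0.14 0.55] tool f [ 0.79  0.   -0.55] r 0.1365 lever(if contact) -0.0119
```

Call:
{"method": "arm_command", "body": {
  "commands": [
    [0,[0,0.001,0],[0,0,0]],
    [0,[0,0.002,0],[0,0,0]],
    [0,[0,0.003,0],[0,0,0]],
    [0,[0,0.003,0],[0,0,0]],
    [0,[0,0.004,0],[0,0,0]],
    [0,[0,0.004,0],[0,0,0]],
    [0,[0,0.004,0],[0,0,0]],
    [0,[0,0.004,0],[0,0,0]],
    [0,[0,0.004,0],[0,0,0]],
    [0,[0,0.004,0],[0,0,0]]
  ]
}}

```text
time: 4.82
ee_pos: [0.4655, 0.0532, 0.1252]
eef_rot: [0.996, 0.092, 0.0, 0.0]
ft_force: [0.2, -0.1, -0.0]
width: 0.0004
```

```bash
python3 st.py
```

```text
t 4.82 p [0.4655 0.0532 0.1252] yaw 10.59 f [ 0.19 -0.1  -0.03] tool f [0.16 0.14 0.03] r 0.136 lever(if contact) 0.0176
```

Call:
{"method": "arm_command", "body": {
  "commands": [
    [0,[0,0.001,0],[0,0,0]],
    [0,[0,0.002,0],[0,0,0]],
    [0,[0,0.003,0],[0,0,0]],
    [0,[0,0.003,0],[0,0,0]],
    [0,[0,0.004,0],[0,0,0]],
    [0,[0,0.004,0],[0,0,0]],
    [0,[0,0.004,0],[0,0,0]],
    [0,[0,0.004,0],[0,0,0]],
    [0,[0,0.004,0],[0,0,0]],
    [0,[0,0.004,0],[0,0,0]]
  ]
}}

```text
time: 5.65
ee_pos: [0.4662, 0.0493, 0.1252]
eef_rot: [0.996, 0.092, 0.0, 0.0]
ft_force: [-0.0, 0.1, 1.0]
width: 0.0008
```

```bash
python3 st.py; python3 - <<'E'
from h import *; from bench import *
c=camera("wrist");cv2.imwrite("pics/w3.png",c["pixels"][:,:,::-1])
E
```

```text
t 5.65 p [0.4662 0.0493 0.1252] yaw 10.59 f [-0.02  0.12  1.01] tool f [ 0.01 -0.13 -1.01] r 0.1356 lever(if contact) 0.0471
```

View pics/w3.png

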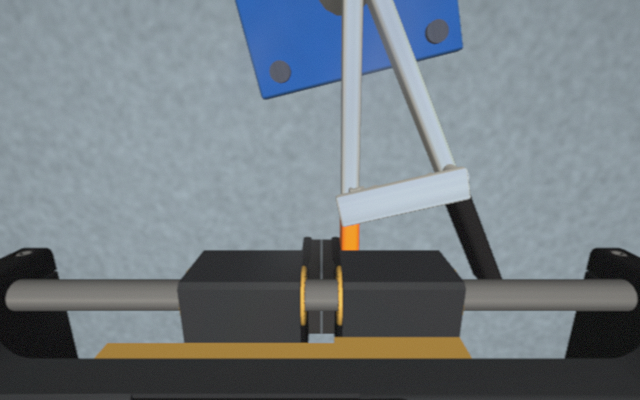

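Call:
{"method": "arm_command", "body": {
  "commands": [
    [0,[0,0.0005,0],[0,0,0]],
    [0,[0,0.001,0],[0,0,0]],
    [0,[0,0.0015,0],[0,0,0]],
    [0,[0,0.002,0],[0,0,0]],
    [0,[0,0.002,0],[0,0,0]],
    [0,[0,0.002,0],[0,0,0]],
    [0,[0,0.002,0],[0,0,0]],
    [0,[0,0.002,0],[0,0,0]],
    [0,[0,0.002,0],[0,0,0]],
    [0,[0,0.002,0],[0,0,0]]
  ]
}}

```text
time: 6.53
ee_pos: [0.4664, 0.0481, 0.1251]
eef_rot: [0.996, 0.093, -0.0, -0.001]
ft_force: [-1.1, 5.2, -0.9]
width: 0.0004
```

```bash
python3 st.py
```

```text
t 6.53 p [0.4664 0.0481 0.1251] yaw 10.64 f [-1.13  5.22 -0.9 ] tool f [-0.15 -5.34  0.9 ] r 0.1355 lever(if contact) 0.0555
```

```bash
sed -i 's/\.019/.0122/' st.py; python3 st.py
```

```text
t 6.53 p [0.4664 0.0481 0.1251] yaw 10.64 f [-1.13  5.22 -0.9 ] tool f [-0.15 -5.34  0.9 ] r 0.1363 lever(if contact) 0.0055
```

Call:
{"method": "arm_command", "body": {
  "commands": [
    [0,[0,0.0005,0],[0,0,-0.003]],
    [0,[0,0.001,0],[0,0,-0.006]],
    [0,[0,0.0015,0],[0,0,-0.01]],
    [0,[0,0.002,0],[0,0,-0.013]],
    [0,[0,0.0025,0],[0,0,-0.017]],
    [0,[0,0.003,0],[0,0,-0.02]],
    [0,[0,0.0035,0],[0,0,-0.025]],
    [0,[0,0.0035,0],[0,0,-0.025]],
    [0,[0,0.0035,0],[0,0,-0.025]],
    [0,[0,0.0035,0],[0,0,-0.025]]
  ]
}}

```text
time: 7.37
ee_pos: [0.4668, 0.0448, 0.1251]
eef_rot: [0.994, 0.105, -0.0, -0.001]
ft_force: [-1.4, 4.7, -1.1]
width: 0.0004
```

```bash
python3 st.py
```

```text
t 7.37 p [0.4668 0.0448 0.1251] yaw 12.08 f [-1.45  4.72 -1.14] tool f [-0.43 -4.92  1.15] r 0.1362 lever(if contact) 0.0301
```

Call:
{"method": "arm_command", "body": {
  "commands": [
    [0,[0,0.0007,0],[0,0,-0.005]],
    [0,[0,0.0015,0],[0,0,-0.01]],
    [0,[0,0.0022,0],[0,0,-0.015]],
    [0,[0,0.003,0],[0,0,-0.02]],
    [0,[0,0.0037,0],[0,0,-0.025]],
    [0,[0,0.0045,0],[0,0,-0.03]],
    [0,[0,0.005,0],[0,0,-0.035]],
    [0,[0,0.0055,0],[0,0,-0.04]],
    [0,[0,0.0055,0],[0,0,-0.04]],
    [0,[0,0.0055,0],[0,0,-0.04]]
  ]
}}

```text
time: 8.2
ee_pos: [0.4677, 0.0394, 0.125]
eef_rot: [0.992, 0.125, -0.001, -0.001]
ft_force: [-3.5, 6.0, 0.5]
width: 0.0004
```

```bash
python3 st.py
```

```text
t 8.2 p [0.4677 0.0394 0.125 ] yaw 14.37 f [-3.48  6.    0.49] tool f [-1.88 -6.68 -0.48] r 0.1362 lever(if contact) 0.0706
```

```bash
cat >> st.py <<'E'
F=[]
for i in range(5):
    camera("side");F.append(M.T@read_state()["ft_force"])
F=np.array(F);print("mean tool f",F.mean(0).round(2),"sd",F.std(0).round(2))
E
python3 st.py
```

```text
t 8.2 p [0.4677 0.0394 0.125 ] yaw 14.37 f [-3.48  6.    0.49] tool f [-1.88 -6.68 -0.48] r 0.1362 lever(if contact) 0.0706
mean tool f [-2.67 -7.28 -0.94] sd [0.38 0.43 0.68]
```

Call:
{"method": "arm_command", "body": {
  "commands": [
    [0,[0,0.0007,0],[0,0,-0.005]],
    [0,[0,0.0014,0],[0,0,-0.01]],
    [0,[0,0.002,0],[0,0,-0.015]],
    [0,[0,0.0027,0],[0,0,-0.02]],
    [0,[0,0.0034,0],[0,0,-0.025]],
    [0,[0,0.004,0],[0,0,-0.03]],
    [0,[0,0.004,0],[0,0,-0.03]],
    [0,[0,0.004,0],[0,0,-0.03]],
    [0,[0,0.004,0],[0,0,-0.03]],
    [0,[0,0.004,0],[0,0,-0.03]]
  ]
}}

```text
time: 9.28
ee_pos: [0.4686, 0.035, 0.1249]
eef_rot: [0.99, 0.14, -0.001, -0.0]
ft_force: [-3.2, 5.4, 0.1]
width: 0.0004
```

```bash
python3 st.py
```

```text
t 9.28 p [0.4686 0.035  0.1249] yaw 16.07 f [-3.21  5.39  0.05] tool f [-1.59 -6.07 -0.05] r 0.1361 lever(if contact) 0.103
mean tool f [-2.27 -5.33  0.23] sd [0.52 0.39 0.36]
```

Call:
{"method": "arm_command", "body": {
  "commands": [
    [0,[0,0.0007,0],[0,0,-0.005]],
    [0,[0,0.0014,0],[0,0,-0.01]],
    [0,[0,0.002,0],[0,0,-0.015]],
    [0,[0,0.0027,0],[0,0,-0.02]],
    [0,[0,0.0034,0],[0,0,-0.025]],
    [0,[0,0.004,0],[0,0,-0.03]],
    [0,[0,0.0042,0],[0,0,-0.031]],
    [0,[0,0.0042,0],[0,0,-0.031]],
    [0,[0,0.0042,0],[0,0,-0.031]],
    [0,[0,0.0042,0],[0,0,-0.031]]
  ]
}}

```text
time: 10.37
ee_pos: [0.4695, 0.0313, 0.1248]
eef_rot: [0.988, 0.155, -0.001, -0.001]
ft_force: [-5.6, 6.9, 0.3]
width: 0.0005
```

```bash
python3 st.py
```

```text
t 10.37 p [0.4695 0.0313 0.1248] yaw 17.86 f [-5.56  6.92  0.27] tool f [-3.17 -8.3  -0.26] r 0.136 lever(if contact) 0.131
mean tool f [-3.18 -7.42 -0.42] sd [0.51 0.57 0.42]
```

Call:
{"method": "arm_command", "body": {
  "commands": [
    [0,[0,0.0007,0],[0,0,-0.005]],
    [0,[0,0.0014,0],[0,0,-0.01]],
    [0,[0,0.002,0],[0,0,-0.015]],
    [0,[0,0.0027,0],[0,0,-0.02]],
    [0,[0,0.0034,0],[0,0,-0.025]],
    [0,[0,0.004,0],[0,0,-0.03]],
    [0,[0,0.004,0],[0,0,-0.03]],
    [0,[0,0.004,0],[0,0,-0.03]],
    [0,[0,0.004,0],[0,0,-0.03]],
    [0,[0,0.004,0],[0,0,-0.03]]
  ]
}}

```text
time: 11.45
ee_pos: [0.4707, 0.027, 0.1247]
eef_rot: [0.985, 0.17, -0.001, -0.0]
ft_force: [-6.0, 5.1, -0.1]
width: 0.0007
```

```bash
python3 st.py
```

```text
t 11.45 p [0.4707 0.027  0.1247] yaw 19.56 f [-5.98  5.09 -0.06] tool f [-3.94 -6.8   0.08] r 0.1359 lever(if contact) 0.1634
mean tool f [-3.5  -6.08 -0.26] sd [0.45 0.48 0.44]
```

Call:
{"method": "arm_command", "body": {
  "commands": [
    [0,[0,0.0007,0],[0,0,-0.005]],
    [0,[0,0.0014,0],[0,0,-0.01]],
    [0,[-0.0003,0.002,0],[0,0,-0.015]],
    [0,[-0.0005,0.0027,0],[0,0,-0.02]],
    [0,[-0.0005,0.0034,0],[0,0,-0.025]],
    [0,[-0.0005,0.004,0],[0,0,-0.03]],
    [0,[-0.0005,0.0042,0],[0,0,-0.03]],
    [0,[-0.0005,0.0042,0],[0,0,-0.03]],
    [0,[-0.0005,0.0042,0],[0,0,-0.03]],
    [0,[-0.0005,0.0042,0],[0,0,-0.03]]
  ]
}}

```text
time: 12.53
ee_pos: [0.4717, 0.0234, 0.1248]
eef_rot: [0.983, 0.185, -0.001, -0.001]
ft_force: [-4.7, 7.0, 1.1]
width: 0.0004
```

```bash
python3 st.py
```

```text
t 12.53 p [0.4717 0.0234 0.1248] yaw 21.3 f [-4.71  7.03  1.08] tool f [-1.83 -8.26 -1.07] r 0.1359 lever(if contact) 0.191
mean tool f [-2.98 -8.03 -0.57] sd [0.7  0.49 0.61]
```

Call:
{"method": "arm_command", "body": {
  "commands": [
    [0,[0,0.0007,0],[0,0,-0.005]],
    [0,[0,0.0014,0],[0,0,-0.01]],
    [0,[-0.0003,0.002,0],[0,0,-0.015]],
    [0,[-0.0005,0.0027,0],[0,0,-0.02]],
    [0,[-0.0005,0.0034,0],[0,0,-0.025]],
    [0,[-0.0005,0.004,0],[0,0,-0.03]],
    [0,[-0.0005,0.004,0],[0,0,-0.03]],
    [0,[-0.0005,0.004,0],[0,0,-0.03]],
    [0,[-0.0005,0.004,0],[0,0,-0.03]],
    [0,[-0.0005,0.004,0],[0,0,-0.03]]
  ]
}}

```text
time: 13.62
ee_pos: [0.4729, 0.0193, 0.1249]
eef_rot: [0.98, 0.199, -0.001, -0.0]
ft_force: [-4.7, 5.6, -0.4]
width: 0.0004
```

```bash
python3 st.py; python3 - <<'E'
from h import *; from bench import *
c=camera("scene");cv2.imwrite("pics/sc5.png",cv2.resize(c["pixels"][200:280,300:400,::-1],None,fx=7,fy=7,interpolation=cv2.INTER_CUBIC))
E
```

```text
t 13.62 p [0.4729 0.0193 0.1249] yaw 23.0 f [-4.66  5.58 -0.42] tool f [-2.11 -6.96  0.43] r 0.1359 lever(if contact) 0.2226
mean tool f [-1.63 -6.95  0.3 ] sd [0.28 0.25 0.48]
```

View pics/sc5.png

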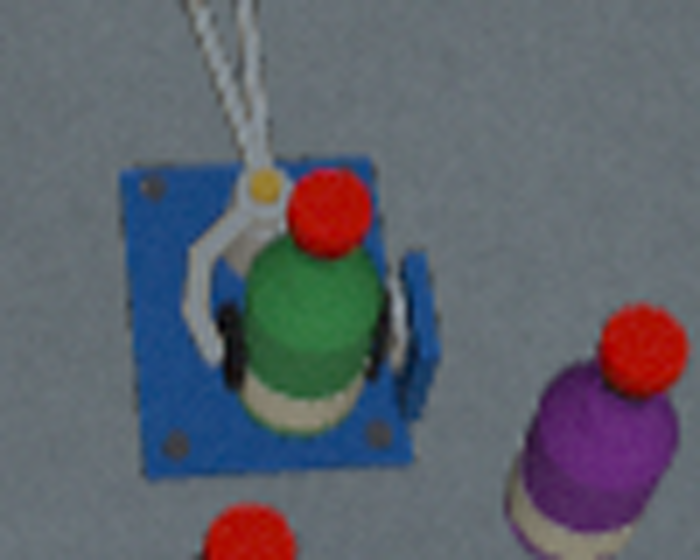

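The scene crop shows both pads next to the bottle with almost no gap. There is no clear force rise yet, so I go on to the 0.24 tooth.

Call:
{"method": "arm_command", "body": {
  "commands": [
    [0,[0,0.0007,0],[0,0,-0.005]],
    [0,[0,0.0014,0],[0,0,-0.01]],
    [0,[-0.0003,0.002,0],[0,0,-0.015]],
    [0,[-0.0003,0.0027,0],[0,0,-0.02]],
    [0,[-0.0003,0.0034,0],[0,0,-0.025]],
    [0,[-0.0003,0.004,0],[0,0,-0.029]],
    [0,[-0.0003,0.0042,0],[0,0,-0.029]],
    [0,[-0.0003,0.0042,0],[0,0,-0.029]],
    [0,[-0.0003,0.0042,0],[0,0,-0.029]],
    [0,[-0.0003,0.0042,0],[0,0,-0.029]]
  ]
}}

```text
time: 14.75
ee_pos: [0.474, 0.0159, 0.1249]
eef_rot: [0.977, 0.214, -0.001, -0.001]
ft_force: [-6.5, 7.9, 1.4]
width: 0.0009
```

```bash
python3 st.py
```

```text
t 14.75 p [0.474  0.0159 0.1249] yaw 24.7 f [-6.49  7.92  1.38] tool f [-2.59 -9.91 -1.35] r 0.136 lever(if contact) 0.2483
mean tool f [-2.12 -9.8  -1.22] sd [0.13 0.29 0.57]
```

Call:
{"method": "arm_command", "body": {
  "commands": [
    [0,[0,0.0004,0],[0,0,-0.003]],
    [0,[0,0.0008,0],[0,0,-0.006]],
    [0,[0,0.0012,0],[0,0,-0.008]],
    [0,[0,0.0012,0],[0,0,-0.008]],
    [0,[0,0.0012,0],[0,0,-0.008]],
    [0,[0,0.0012,0],[0,0,-0.008]],
    [0,[0,0.0012,0],[0,0,-0.008]],
    [0,[0,0.0012,0],[0,0,-0.008]],
    [0,[0,0.0012,0],[0,0,-0.008]],
    [0,[0,0.0012,0],[0,0,-0.008]]
  ]
}}

```text
time: 15.83
ee_pos: [0.4743, 0.0152, 0.1247]
eef_rot: [0.976, 0.218, -0.001, -0.001]
ft_force: [-6.1, 9.0, 0.9]
width: 0.0003
```

```bash
python3 st.py
```

```text
t 15.83 p [0.4743 0.0152 0.1247] yaw 25.17 f [-6.07  9.01  0.89] tool f [ -1.66 -10.74  -0.86] r 0.136 lever(if contact) 0.2542
mean tool f [ -1.51 -11.33  -0.85] sd [0.37 0.58 0.66]
```

Call:
{"method": "arm_command", "body": {
  "commands": [
    [0,[0,0.0004,0],[0,0,-0.003]],
    [0,[0,0.0008,0],[0,0,-0.006]],
    [0,[0,0.0012,0],[0,0,-0.008]],
    [0,[0,0.0012,0],[0,0,-0.008]],
    [0,[0,0.0012,0],[0,0,-0.008]],
    [0,[0,0.0012,0],[0,0,-0.008]],
    [0,[0,0.0012,0],[0,0,-0.008]],
    [0,[0,0.0012,0],[0,0,-0.008]],
    [0,[0,0.0012,0],[0,0,-0.008]],
    [0,[0,0.0012,0],[0,0,-0.008]]
  ]
}}

```text
time: 16.92
ee_pos: [0.4747, 0.0142, 0.1246]
eef_rot: [0.975, 0.222, -0.001, -0.001]
ft_force: [-7.2, 9.0, 0.6]
width: 0.0005
```

```bash
python3 st.py
```

```text
t 16.92 p [0.4747 0.0142 0.1246] yaw 25.64 f [-7.21  8.96  0.56] tool f [ -2.63 -11.2   -0.52] r 0.136 lever(if contact) 0.2615
mean tool f [ -1.81 -12.1   -0.88] sd [0.54 0.39 0.46]
```

```bash
python3 - <<'E'
from h import *; from bench import *
s=read_state();c=camera("wrist");im=c["pixels"];cv2.imwrite("pics/w6.png",im[:,:,::-1])
np.savez("w6.npz",q=s["eef_rot"],p=s["ee_pos"])
E
```

```text
(no output)
```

View pics/w6.png

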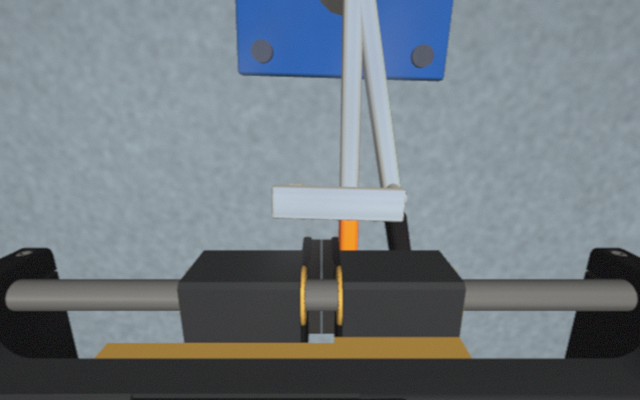

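```bash
python3 - <<'E'
from h import *; from bench import *
c=camera("wrist");sn=read_state()
d6=np.load("w6.npz");s6=dict(eef_rot=d6["q"],ee_pos=d6["p"])
# w3 pose
s3=dict(ee_pos=np.array([.4662,.0493,.1252]),eef_rot=R.from_matrix(np.array([[np.cos(a:=np.radians(10.59)),np.sin(a),0],[np.sin(a),-np.cos(a),0],[0,0,-1]])).as_quat())
d1=np.load("w1.npz")
for f,s in(("w3",s3),("w6",s6)):
    im=cv2.imread(f"pics/{f}.png");
    L=[];Rr=[]
    for v in range(85,181,4):
        r=im[v].astype(float);br=(r.min(1)>168)
        xs=np.nonzero(br)[0]; xs=xs[(xs>300)&(xs<480)]
        if len(xs)<8: continue
        g=np.split(xs,np.nonzero(np.diff(xs)>2)[0]+1);g=[k for k in g if len(k)>6]
        if v in(89,129,169):print(f,v,[(k[0],k[-1]) for k in g])
        if len(g)==2:
            L.append((g[0].mean(),v));Rr.append((g[1].mean(),v))
    A=[]
    for P in(L,Rr):
        W=np.array([onz(c,p,.068,s)[:2] for p in P]);vx,vy,x0,y0=cv2.fitLine(W.astype(np.float32),cv2.DIST_HUBER,0,1e-4,1e-4).ravel();a=np.arctan2(vy,vx);a=(a+np.pi/2)%np.pi-np.pi/2;A.append(a)
    print(f,len(L),A,"diff",A[1]-A[0])
E
```

```text
w3 89 [(np.int64(344), np.int64(359)), (np.int64(410), np.int64(426))]
w3 129 [(np.int64(344), np.int64(358)), (np.int64(426), np.int64(441))]
w3 169 [(np.int64(343), np.int64(357)), (np.int64(457), np.int64(466))]
w3 23 [np.float32(0.19196653), np.float32(0.6366154)] diff 0.44464886
w6 89 [(np.int64(345), np.int64(359)), (np.int64(372), np.int64(386))]
w6 129 [(np.int64(344), np.int64(358)), (np.int64(378), np.int64(391))]
w6 169 [(np.int64(343), np.int64(357)), (np.int64(383), np.int64(397))]
w6 24 [np.float32(0.4480387), np.float32(0.63843)] diff 0.1903913
```

The camera puts the lever at about 0.256, while the contact geometry gives 0.2615. The force rise fits jaw contact near 0.21. At the 0.24 tooth the rise is only about 3 N, short of the firm 5 N. The next tooth (0.30) should give about 9 N, under the 12 N limit, so I go on in small steps.

Call:
{"method": "arm_command", "body": {
  "commands": [
    [0,[0,0.0007,0],[0,0,-0.005]],
    [0,[0,0.0014,0],[0,0,-0.01]],
    [0,[-0.0002,0.002,0],[0,0,-0.013]],
    [0,[-0.0002,0.0027,0],[0,0,-0.018]],
    [0,[-0.0002,0.0034,0],[0,0,-0.023]],
    [0,[-0.0002,0.004,0],[0,0,-0.027]],
    [0,[-0.0002,0.0045,0],[0,0,-0.03]],
    [0,[-0.0002,0.0045,0],[0,0,-0.03]],
    [0,[-0.0002,0.0045,0],[0,0,-0.03]],
    [0,[-0.0002,0.0045,0],[0,0,-0.03]]
  ]
}}

```text
time: 18.1
ee_pos: [0.4763, 0.01, 0.1246]
eef_rot: [0.972, 0.236, -0.001, -0.001]
ft_force: [-7.2, 10.1, 0.5]
width: 0.0003
```

```bash
python3 st.py
```

```text
t 18.1 p [0.4763 0.01   0.1246] yaw 27.35 f [-7.18 10.1   0.47] tool f [ -1.74 -12.27  -0.43] r 0.136 lever(if contact) 0.2949
mean tool f [ -1.85 -11.57  -0.06] sd [0.22 0.55 0.69]
```

Call:
{"method": "arm_command", "body": {
  "commands": [
    [0,[0,0.0005,0],[0,0,-0.003]],
    [0,[0,0.001,0],[0,0,-0.006]],
    [0,[0,0.0015,0],[0,0,-0.01]],
    [0,[0,0.002,0],[0,0,-0.013]],
    [0,[0,0.0025,0],[0,0,-0.017]],
    [0,[0,0.003,0],[0,0,-0.02]],
    [0,[0,0.0034,0],[0,0,-0.02]],
    [0,[0,0.0034,0],[0,0,-0.02]],
    [0,[0,0.0034,0],[0,0,-0.02]],
    [0,[0,0.0034,0],[0,0,-0.02]]
  ]
}}

```text
time: 19.18
ee_pos: [0.4773, 0.0077, 0.1244]
eef_rot: [0.969, 0.246, -0.002, -0.002]
ft_force: [-10.0, 12.1, 2.3]
width: 0.0004
```

```bash
python3 st.py
```

```text
t 19.18 p [0.4773 0.0077 0.1244] yaw 28.53 f [-9.97 12.15  2.27] tool f [ -2.96 -15.44  -2.2 ] r 0.136 lever(if contact) 0.3135
mean tool f [ -3.04 -15.38  -2.02] sd [0.64 0.85 0.15]
```

The rise over the empty push at the same tooth phase is about 6.7 N, so it is firm and under 12 N. I back off and check that it holds.

Call:
{"method": "arm_command", "body": {
  "commands": [
    [0,[0,0.0006,0],[0,0,0]],
    [0,[0,0.0006,0],[0,0,0]],
    [0,[0,-0.001,0],[0,0,0]],
    [0,[0,-0.003,0],[0,0,0]],
    [0,[0,-0.006,0],[0,0,0]],
    [0,[0,-0.009,0],[0,0,0]],
    [0,[0,-0.012,0],[0,0,0]],
    [0,[0,-0.014,0],[0,0,0]],
    [0,[0,-0.014,0],[0,0,0]],
    [0,[0,-0.014,0],[0,0,0]]
  ]
}}

```text
time: 20.27
ee_pos: [0.4728, 0.0175, 0.1253]
eef_rot: [0.969, 0.245, 0.0, 0.0]
ft_force: [-0.2, 0.2, 0.6]
width: 0.0005
```

```bash
python3 st.py; python3 - <<'E'
from h import *; from bench import *
s=read_state();c=camera("wrist");im=np.ascontiguousarray(c["pixels"][:,:,::-1]);cv2.imwrite("pics/w7.png",im)
L=[];Rr=[]
for v in range(85,181,4):
    r=im[v].astype(float);xs=np.nonzero(r.min(1)>168)[0];xs=xs[(xs>300)&(xs<480)]
    g=[k for k in np.split(xs,np.nonzero(np.diff(xs)>2)[0]+1) if len(k)>6]
    if v in(89,129,169):print(v,[(int(k[0]),int(k[-1])) for k in g])
    if len(g)==2: L.append((g[0].mean(),v));Rr.append((g[1].mean(),v))
A=[]
for P in(L,Rr):
    W=np.array([onz(c,p,.068,s)[:2] for p in P]);vx,vy,x0,y0=cv2.fitLine(W.astype(np.float32),cv2.DIST_HUBER,0,1e-4,1e-4).ravel();A.append(np.arctan(vy/vx))
print(A,A[1]-A[0],"lever",.4446-(A[1]-A[0]),A[0]-.192)
E
```

```text
t 20.27 p [0.4728 0.0175 0.1253] yaw 28.4 f [-0.17  0.24  0.63] tool f [-0.04 -0.3  -0.63] r 0.1366 lever(if contact) 0.2346
mean tool f [-0.38 -0.4  -0.01] sd [0.25 0.3  0.42]
89 [(368, 382), (390, 403)]
129 [(365, 379), (393, 406)]
169 [(363, 376), (396, 409)]
[np.float32(0.4755631), np.float32(0.63488066)] 0.15931755 lever 0.28528243 0.2835631
```

View pics/w7.png

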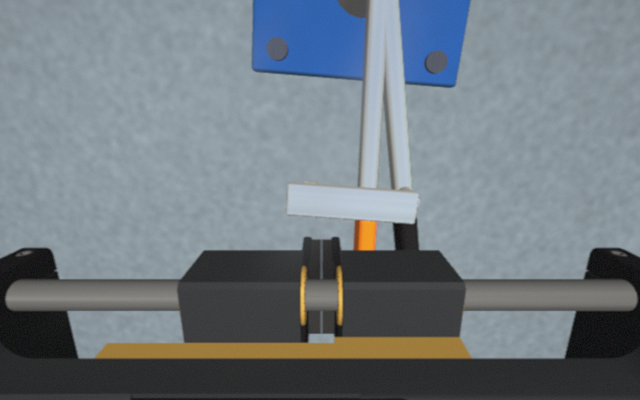

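The clamp holds by itself at lever 0.284, settled behind the 0.30 tooth, with the finger clear of it. I lift and re-measure the stopper.

Call:
{"method": "arm_command", "body": {
  "commands": [
    [0,[0,0,-0.03],[0,0,0]],
    [0,[0,0,-0.065],[0,0,0]],
    [0,[0,0,-0.1],[0,0,0]],
    [0,[0,0,-0.135],[0,0,0]],
    [0,[0,0,-0.17],[0,0,0]],
    [0,[0,0,-0.175],[0,0,0]],
    [0,[0.02,0.002,-0.175],[0,0,0]],
    [0,[0.04,0.004,-0.175],[0,0,0]],
    [0,[0.06,0.006,-0.175],[0,0,0]],
    [0,[0.06,0.006,-0.175],[0,0,0]]
  ]
}}

```text
time: 21.4
ee_pos: [0.5303, 0.042, 0.2997]
eef_rot: [0.969, 0.246, 0.0, -0.001]
ft_force: [-0.2, 0.4, -0.5]
width: 0.0004
```

```bash
cat > stop.py <<'E'
from h import *; from bench import *
import sys
r=[]
for n,(x0,y0,x1,y1) in dict(scene=(300,170,375,270),side=(280,195,310,240)).items():
    c=camera(n);im=c["pixels"]
    big=cv2.resize(im[y0:y1,x0:x1],None,fx=6,fy=6,interpolation=cv2.INTER_CUBIC);hsv=cv2.cvtColor(big,cv2.COLOR_RGB2HSV)
    m=(((hsv[...,0]<5)|(hsv[...,0]>174))&(hsv[...,1]>150)).astype(np.uint8)
    k,l,st,ce=cv2.connectedComponentsWithStats(m);i=1+st[1:,4].argmax();print(n,st[i]/6,ce[i]/6+[x0,y0])
    cv2.imwrite(f"pics/st_{n}_{sys.argv[1]}.png",big[...,::-1])
    r.append((c,ce[i]/6-0.42+[x0,y0]))
X,e=tri(ray(*r[0]),ray(*r[1]));print("head centroid",X.round(4),e.round(4))
s=read_state();print(s["ee_pos"].round(4),s["eef_rot"].round(4),s["ft_force"].round(2),s["time"])
E
python3 stop.py a
```

```text
scene [ 41.          54.33333333  12.          12.5        691.        ] [347.03654124 230.46570992]
side [  8.83333333  20.66666667  10.66666667  11.         544.16666667] [294.0748341  220.85349668]
head centroid [0.6604 0.101  0.17  ] 0.0001
[0.5283 0.0413 0.2996] [ 9.693e-01  2.459e-01 -4.000e-04 -7.000e-04] [-0.04 -0.16  0.79] 21.5
```

Call:
{"method": "arm_command", "body": {
  "commands": [
    [0,[0.02,0.001,0],[0,0,0]],
    [0,[0.05,0.003,0],[0,0,0]],
    [0,[0.08,0.006,0],[0,0,0]],
    [0,[0.11,0.008,0],[0,0,0]],
    [0,[0.135,0.01,0],[0,0,0]],
    [0,[0.1445,0.0104,0.01],[0,0,0]],
    [0,[0.1445,0.0104,0.02],[0,0,0]],
    [0,[0.1445,0.0104,0.03],[0,0,0]],
    [0,[0.1445,0.0104,0.035],[0,0,0]],
    [0,[0.1445,0.0104,0.035],[0,0,0]]
  ]
}}

```text
time: 22.33
ee_pos: [0.6591, 0.0992, 0.2638]
eef_rot: [0.97, 0.245, -0.001, 0.001]
ft_force: [0.1, -1.1, 0.3]
width: 0.0007
```

```bash
python3 - <<'E'
from h import *; from bench import *
c=camera("side");cv2.imwrite("pics/s8.png",cv2.resize(c["pixels"][150:270,240:380,::-1],None,fx=5,fy=5,interpolation=cv2.INTER_CUBIC))
c=camera("scene");cv2.imwrite("pics/c8.png",cv2.resize(c["pixels"][150:270,280:420,::-1],None,fx=5,fy=5,interpolation=cv2.INTER_CUBIC))
s=read_state();print(s["ee_pos"].round(4),s["ft_force"].round(2),s["time"])
E
```

```text
[0.6599 0.0997 0.2656] [0.05 0.12 1.21] 22.4333
```

View pics/s8.png

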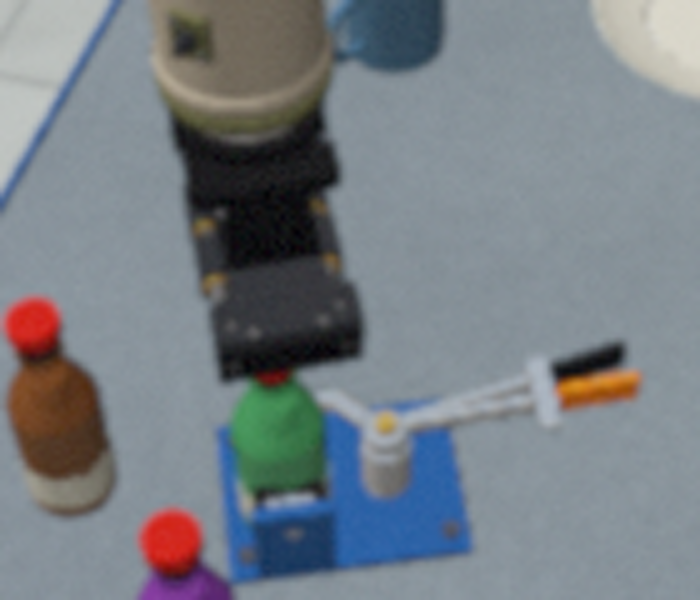

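View pics/c8.png

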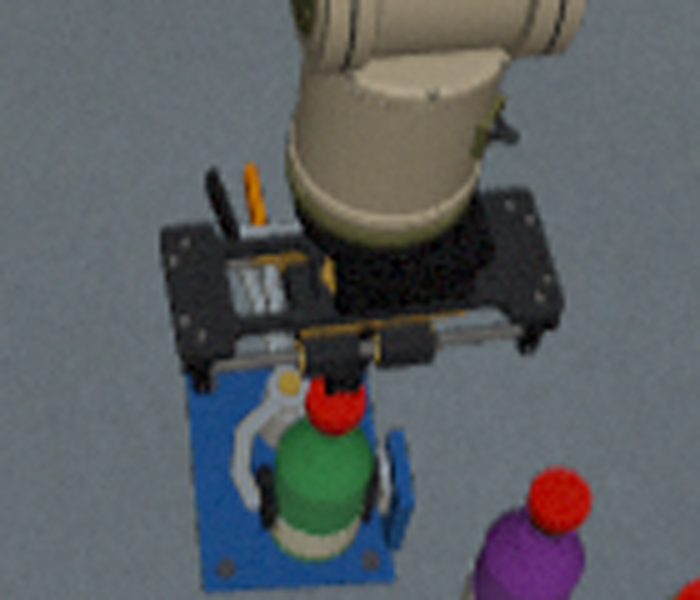

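Both views show the shut tips above the red stopper (tip height 0.196). I press down gradually; fully home means the tip is at z = 0.167 and the TCP at 0.237.

Call:
{"method": "arm_command", "body": {
  "commands": [
    [0,[0,0.0005,0.006],[0,0,0]],
    [0,[0,0,0.012],[0,0,0]],
    [0,[0,0,0.016],[0,0,0]],
    [0,[0,0,0.018],[0,0,0]],
    [0,[0,0,0.02],[0,0,0]],
    [0,[0,0,0.022],[0,0,0]],
    [0,[0,0,0.024],[0,0,0]],
    [0,[0,0,0.026],[0,0,0]],
    [0,[0,0,0.027],[0,0,0]],
    [0,[0,0,0.027],[0,0,0]]
  ]
}}

```text
time: 23.27
ee_pos: [0.6603, 0.1005, 0.2387]
eef_rot: [0.969, 0.245, -0.0, 0.0]
ft_force: [-2.9, -0.7, 4.9]
width: 0.0003
```

```bash
python3 st.py
```

```text
t 23.27 p [0.6603 0.1005 0.2387] yaw 28.4 f [-2.86 -0.75  4.89] tool f [-2.87 -0.7  -4.89] r 0.0682 lever(if contact) -2.5666
mean tool f [-3.24 -0.25 -5.37] sd [0.55 0.36 0.28]
```

Still sliding, so I press another 2 mm.

Call:
{"method": "arm_command", "body": {
  "commands": [
    [0,[0,0,0.0005],[0,0,0]],
    [0,[0,0,0.001],[0,0,0]],
    [0,[0,0,0.0015],[0,0,0]],
    [0,[0,0,0.002],[0,0,0]],
    [0,[0,0,0.0025],[0,0,0]],
    [0,[0,0,0.0025],[0,0,0]],
    [0,[0,0,0.0025],[0,0,0]],
    [0,[0,0,0.0025],[0,0,0]],
    [0,[0,0,0.0025],[0,0,0]],
    [0,[0,0,0.0025],[0,0,0]]
  ]
}}

```text
time: 24.35
ee_pos: [0.6605, 0.1005, 0.2372]
eef_rot: [0.969, 0.245, 0.0, 0.0]
ft_force: [-5.3, -2.3, 11.6]
width: 0.0006
```

```bash
python3 st.py
```

```text
t 24.35 p [0.6605 0.1005 0.2372] yaw 28.4 f [-5.31 -2.32 11.55] tool f [ -5.76  -0.48 -11.56] r 0.0684 lever(if contact) -2.5678
mean tool f [ -5.67  -0.5  -12.09] sd [0.61 0.23 0.19]
```

Call:
{"method": "arm_command", "body": {
  "commands": [
    [0,[-0.0003,0,0.0005],[0,0,0]],
    [0,[-0.0006,0,0.001],[0,0,0]],
    [0,[-0.0008,0,0.0015],[0,0,0]],
    [0,[-0.001,0,0.002],[0,0,0]],
    [0,[-0.001,0,0.002],[0,0,0]],
    [0,[-0.001,0,0.002],[0,0,0]],
    [0,[-0.001,0,0.002],[0,0,0]],
    [0,[-0.001,0,0.002],[0,0,0]],
    [0,[-0.001,0,0.002],[0,0,0]],
    [0,[-0.001,0,0.002],[0,0,0]]
  ]
}}

```text
time: 25.43
ee_pos: [0.6603, 0.1005, 0.2371]
eef_rot: [0.969, 0.245, 0.002, 0.0]
ft_force: [-6.1, -1.9, 21.1]
width: 0.0005
```

```bash
python3 st.py
```

```text
t 25.43 p [0.6603 0.1005 0.2371] yaw 28.4 f [-6.14 -1.92 21.1 ] tool f [ -6.24  -1.19 -21.13] r 0.0682 lever(if contact) -2.5657
mean tool f [ -6.11  -0.8  -21.13] sd [0.37 0.5  0.49]
```

The stopper is home: 9 N more moved it only 0.1 mm, and the tip is at 0.167. I lift and return over the orange handle.

Call:
{"method": "arm_command", "body": {
  "commands": [
    [0,[0,0,-0.02],[0,0,0]],
    [0,[0,0,-0.045],[0,0,0]],
    [0,[0,0,-0.065],[0,0,0]],
    [0,[-0.03,0,-0.065],[0,0,0]],
    [0,[-0.07,0,-0.065],[0,0,0]],
    [0,[-0.11,0,-0.065],[0,0,0]],
    [0,[-0.15,0,-0.065],[0,0,0]],
    [0,[-0.18,0,-0.065],[0,0,0]],
    [0,[-0.2,0.001,-0.065],[0,0,0]],
    [0,[-0.206,0.001,-0.065],[0,0,0]]
  ]
}}

```text
time: 26.52
ee_pos: [0.4768, -0.0007, 0.2986]
eef_rot: [0.97, 0.244, -0.0, 0.001]
ft_force: [0.6, 0.2, 0.6]
width: 0.0006
```

```bash
python3 stop.py b; python3 st.py; python3 - <<'E'
from h import *; from bench import *
s=read_state();c=camera("wrist");im=c["pixels"];cv2.imwrite("pics/w9.png",im[:,:,::-1])
print(proj(c,[.4795,-.0005,.076],s))
c=camera("scene");cv2.imwrite("pics/c9.png",cv2.resize(c["pixels"][150:270,280:420,::-1],None,fx=5,fy=5,interpolation=cv2.INTER_CUBIC))
E
```

```text
scene [ 41.          56.          11.83333333  12.16666667 670.        ] [346.74933665 232.01695688]
side [  9.16666667  22.66666667  10.33333333  10.66666667 521.33333333] [294.29832694 222.90409207]
head centroid [0.6603 0.1011 0.1605] 0.0003
[0.4786 0.0005 0.2991] [9.696e-01 2.445e-01 3.000e-04 1.000e-03] [-0.17  0.22  0.3 ] 26.6167
t 26.62 p [0.4786 0.0005 0.2991] yaw 28.31 f [-0.17  0.22  0.3 ] tool f [-0.05 -0.27 -0.3 ] r 0.1379 lever(if contact) 0.3635
mean tool f [-0.23 -0.17  0.06] sd [0.47 0.5  0.24]
[324.87800547 186.78769894]
```

View pics/w9.png

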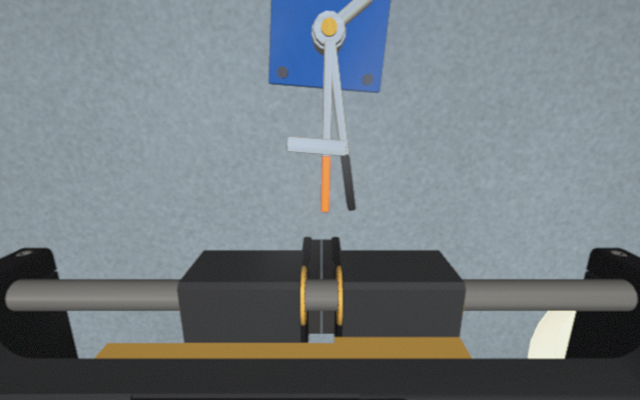

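View pics/c9.png

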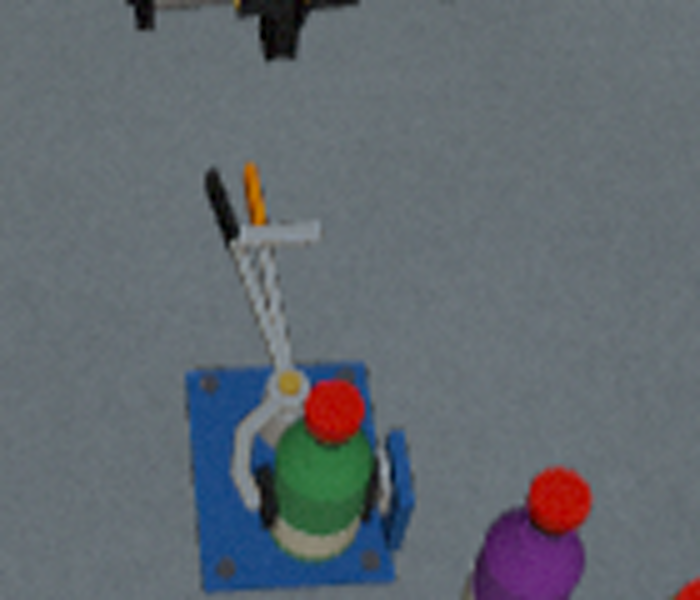

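The stopper head dropped 9.5 mm (centroid z 0.170 to 0.1605) and the bottle is still clamped. The sleeve is at (325,185), as predicted (325,187). I descend to just above it.

Call:
{"method": "arm_command", "body": {
  "commands": [
    [0,[0,0,0.03],[0,0,0]],
    [0,[0,0,0.065],[0,0,0]],
    [0,[0,0,0.1],[0,0,0]],
    [0,[0,-0.0005,0.13],[0,0,0.01]],
    [0,[0,-0.0005,0.14],[0,0,0.02]],
    [0,[0,-0.0005,0.146],[0,0,0.02]],
    [0,[0,-0.0005,0.148],[0,0,0.02]],
    [0,[0,-0.0005,0.148],[0,0,0.02]],
    [0,[0,-0.0005,0.148],[0,0,0.02]],
    [0,[0,-0.0005,0.148],[0,0,0.02]]
  ]
}}

```text
time: 27.8
ee_pos: [0.4794, 0.0016, 0.1521]
eef_rot: [0.972, 0.236, 0.001, 0.001]
ft_force: [-0.5, 0.4, -0.8]
width: 0.0004
```

```bash
python3 st.py; python3 - <<'E'
from h import *; from bench import *
c=camera("wrist");cv2.imwrite("pics/w10.png",c["pixels"][:,:,::-1])
E
```

```text
t 27.8 p [0.4794 0.0016 0.1521] yaw 27.26 f [-0.45  0.4  -0.83] tool f [-0.22 -0.56  0.83] r 0.1367 lever(if contact) 0.3596
mean tool f [0.05 0.   0.01] sd [0.6  0.44 0.42]
```

View pics/w10.png

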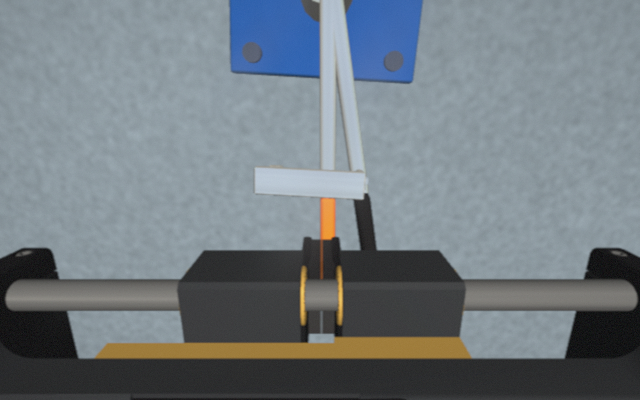

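Call:
{"method": "arm_command", "body": {
  "commands": [
    [0,[0,0,0.004],[0,0,0]],
    [0,[0,0,0.006],[0,0,0]],
    [0,[0,0,0.008],[0,0,0]],
    [0,[0,0,0.01],[0,0,0]],
    [0,[0,0,0.011],[0,0,0]],
    [0,[0,0,0.012],[0,0,0]],
    [0,[0,0,0.013],[0,0,0]],
    [0,[0,0,0.0135],[0,0,0]],
    [0,[0,0,0.0135],[0,0,0]],
    [0,[0,0,0.0135],[0,0,0]]
  ]
}}

```text
time: 28.93
ee_pos: [0.4784, 0.0014, 0.1371]
eef_rot: [0.972, 0.236, -0.0, 0.0]
ft_force: [-0.6, -0.6, 0.7]
width: 0.0004
```

```bash
python3 st.py; python3 - <<'E'
from h import *; from bench import *
c=camera("wrist");cv2.imwrite("pics/w11.png",c["pixels"][:,:,::-1])
E
```

```text
t 28.93 p [0.4784 0.0014 0.1371] yaw 27.25 f [-0.63 -0.6   0.67] tool f [-0.84  0.24 -0.67] r 0.1376 lever(if contact) 0.3571
mean tool f [-0.1   0.36 -0.28] sd [0.33 0.32 0.49]
```

View pics/w11.png

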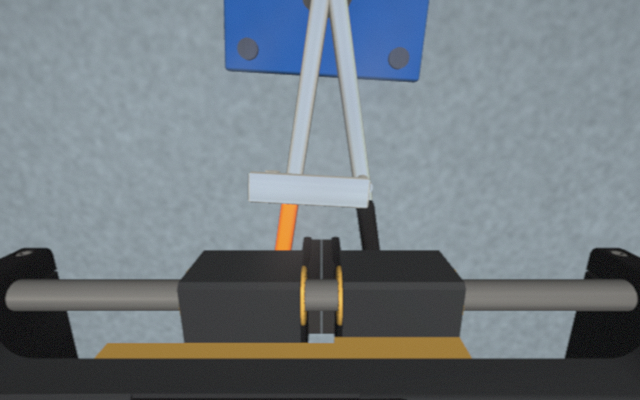

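The handle slipped outward from under the finger and has caught on a lower tooth. I measure the lever, lift, and press again further out.

```bash
cat > lev.py <<'E'
from h import *; from bench import *
import sys
s=read_state();c=camera("wrist");im=np.ascontiguousarray(c["pixels"][:,:,::-1]);cv2.imwrite(f"pics/{sys.argv[1]}.png",im)
v0,v1=int(sys.argv[2]),int(sys.argv[3])
L=[];Rr=[]
for v in range(v0,v1,3):
    r=im[v].astype(float);xs=np.nonzero(r.min(1)>165)[0];xs=xs[(xs>230)&(xs<480)]
    g=[k for k in np.split(xs,np.nonzero(np.diff(xs)>2)[0]+1) if len(k)>5]
    if len(g)==2: L.append((g[0].mean(),v));Rr.append((g[1].mean(),v))
A=[]
for P in(L,Rr):
    W=np.array([onz(c,p,.068,s)[:2] for p in P]);vx,vy,x0,y0=cv2.fitLine(W.astype(np.float32),cv2.DIST_HUBER,0,1e-4,1e-4).ravel();A.append(np.arctan(vy/vx))
print(len(L),L[0],L[-1],A,"lever",.4446-(A[1]-A[0]),A[0]-.192)
th=.4446-(A[1]-A[0]);a=np.radians(10.7)+th;m=np.array([.6025-.138*np.cos(a),.0622-.138*np.sin(a)])
M=R.from_quat(s["eef_rot"]).as_matrix();print("mid",m.round(4),"in tool",(M.T@np.r_[m-s["ee_pos"][:2],0]).round(4),"ee",s["ee_pos"].round(4),s["time"],s["ft_force"].round(1))
E
python3 lev.py w12 85 165
```

```text
27 (np.float64(307.0), 85) (np.float64(295.5), 163) [np.float32(0.3087499), np.float32(0.6393506)] lever 0.11399931 0.11674991
mid [0.4707 0.0213] in tool [ 0.0021 -0.0212 -0.    ] ee [0.4786 0.0016 0.1373] 29.2333 [ 0.2 -0.4  0.9]
```

Call:
{"method": "arm_command", "body": {
  "commands": [
    [0,[0,0,-0.01],[0,0,0]],
    [0,[0,0,-0.02],[0,0,0]],
    [0,[0.001,-0.008,-0.02],[0,0,0.06]],
    [0,[0.002,-0.016,-0.02],[0,0,0.12]],
    [0,[0.002,-0.022,-0.02],[0,0,0.18]],
    [0,[0.002,-0.025,-0.018],[0,0,0.18]],
    [0,[0.002,-0.025,-0.014],[0,0,0.18]],
    [0,[0.002,-0.025,-0.014],[0,0,0.18]],
    [0,[0.002,-0.025,-0.014],[0,0,0.18]],
    [0,[0.002,-0.025,-0.014],[0,0,0.18]]
  ]
}}

```text
time: 30.12
ee_pos: [0.469, 0.0244, 0.1512]
eef_rot: [0.989, 0.148, -0.0, -0.0]
ft_force: [-0.3, -0.1, 1.1]
width: 0.0006
```

```bash
python3 lev.py w13 85 160
```

```text
25 (np.float64(328.5), 85) (np.float64(329.0), 157) [np.float32(0.31361863), np.float32(0.64101833)] lever 0.117200285 0.12161863
mid [0.4708 0.0209] in tool [ 0.0007  0.0039 -0.    ] ee [0.469  0.0244 0.1512] 30.1167 [-0.3 -0.1  1.1]
```

View pics/w13.png

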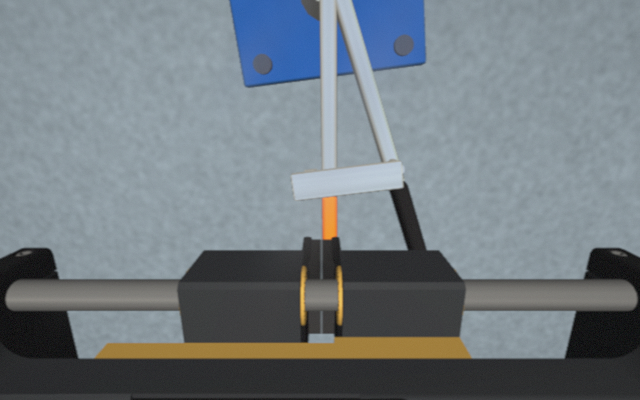

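Call:
{"method": "arm_command", "body": {
  "commands": [
    [0,[0,0,0.006],[0,0,0]],
    [0,[0,0,0.01],[0,0,0]],
    [0,[0,-0.001,0.013],[0,0,0]],
    [0,[0,-0.004,0.0135],[0,0,0.02]],
    [0,[0,-0.007,0.0135],[0,0,0.04]],
    [0,[0,-0.01,0.0135],[0,0,0.06]],
    [0,[0,-0.013,0.0135],[0,0,0.08]],
    [0,[0,-0.016,0.0135],[0,0,0.1]],
    [0,[0,-0.018,0.0135],[0,0,0.11]],
    [0,[0,-0.018,0.0135],[0,0,0.11]]
  ]
}}

```text
time: 31.0
ee_pos: [0.4648, 0.0415, 0.1383]
eef_rot: [0.996, 0.092, 0.001, 0.001]
ft_force: [2.5, -2.5, 7.2]
width: 0.0007
```

```bash
python3 lev.py w14 85 160;python3 st.py
```

```text
25 (np.float64(332.5), 85) (np.float64(332.5), 157) [np.float32(0.1957792), np.float32(0.6381346)] lever 0.0022445917 0.0037792027
mid [0.467  0.0363] in tool [0.0012 0.0056 0.    ] ee [0.4648 0.0415 0.1383] 31.0 [ 2.5 -2.5  7.2]
t 31.05 p [0.4648 0.0415 0.1383] yaw 10.63 f [ 2.15 -2.95  6.93] tool f [ 1.59  3.31 -6.92] r 0.1387 lever(if contact) 0.0501
mean tool f [ 1.64  2.55 -7.06] sd [0.26 0.37 0.73]
```

View pics/w14.png

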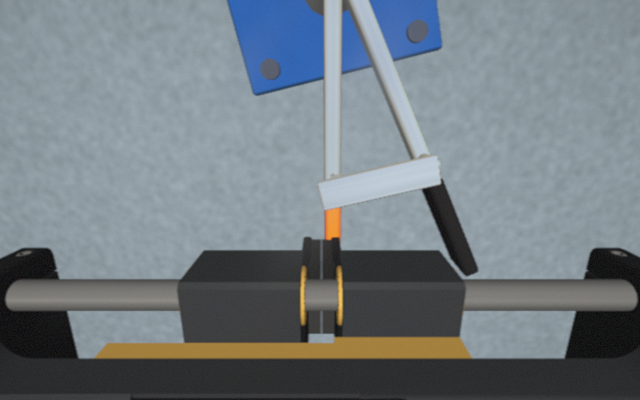

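The lever is fully open (0.002) and still pressed. I lift straight up and away.

Call:
{"method": "arm_command", "body": {
  "commands": [
    [0,[0,0,-0.01],[0,0,0]],
    [0,[0,0,-0.03],[0,0,0]],
    [0,[0,0,-0.06],[0,0,0]],
    [0,[0,0,-0.09],[0,0,0]],
    [0,[0,0,-0.12],[0,0,0]],
    [0,[0,0,-0.14],[0,0,0]],
    [0,[-0.01,0,-0.15],[0,0,0]],
    [0,[-0.02,0,-0.15],[0,0,0]],
    [0,[-0.02,0,-0.15],[0,0,0]],
    [0,[-0.02,0,-0.15],[0,0,0]]
  ]
}}

```text
time: 32.13
ee_pos: [0.4437, 0.0381, 0.2877]
eef_rot: [0.996, 0.093, -0.0, 0.001]
ft_force: [0.4, 0.4, 0.8]
width: 0.0003
```

```bash
python3 stop.py c; python3 st.py; python3 - <<'E'
from h import *; from bench import *
for n,(x0,y0,x1,y1) in dict(scene=(280,150,420,270),side=(240,170,390,285)).items():
    c=camera(n);cv2.imwrite(f"pics/end_{n}.png",cv2.resize(c["pixels"][y0:y1,x0:x1,::-1],None,fx=5,fy=5,interpolation=cv2.INTER_CUBIC))
    cv2.imwrite(f"pics/full_{n}.png",c["pixels"][:,:,::-1])
    a=cv2.imread(f"pics/{n}0.png");d=cv2.absdiff(a,cv2.imread(f"pics/full_{n}.png")).max(2)
    print(n,[d[y:y+40,x:x+40].mean().round(1) for x,y in ([(185,195),(425,215),(402,262),(200,140)] if n=="scene" else [(300,130),(300,315),(243,295),(365,130)])])
E
```

```text
scene [ 40.83333333  56.          12.          12.33333333 669.33333333] [346.7377158  232.01145418]
side [  9.16666667  22.66666667  10.33333333  10.66666667 520.33333333] [294.31470211 222.81518258]
head centroid [0.6603 0.101  0.1607] 0.0001
[0.444  0.0383 0.2874] [ 9.957e-01  9.280e-02 -3.000e-04 -1.000e-04] [-0.23 -0.3   0.65] 32.2333
t 32.23 p [0.444  0.0383 0.2874] yaw 10.65 f [-0.23 -0.3   0.65] tool f [-0.28  0.25 -0.65] r 0.1598 lever(if contact) 0.0392
mean tool f [ 0.06  0.05 -0.06] sd [0.57 0.39 0.83]
scene [np.float64(3.7), np.float64(3.5), np.float64(4.4), np.float64(3.1)]
side [np.float64(2.2), np.float64(1.8), np.float64(2.8), np.float64(88.2)]
```

View pics/end_scene.png

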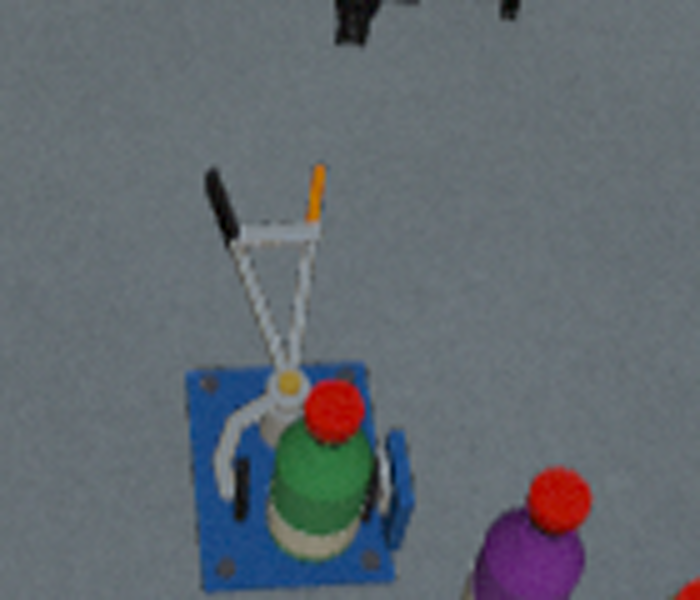

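View pics/end_side.png

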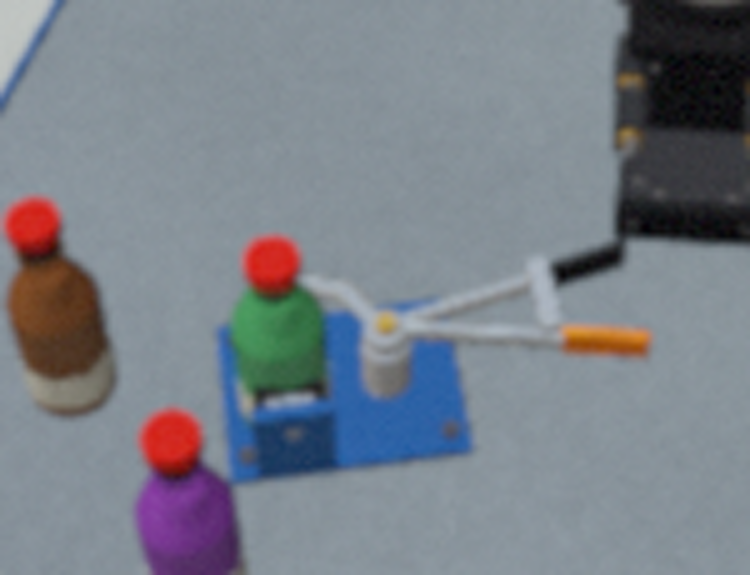

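```bash
python3 - <<'E'
from bench import *
print(close_job())
E
```

```text
the job is handed in; nothing more can be done
None
```

The job is handed in: the clamp is open again and the bottle stands free on the base plate with its stopper home. No verdict was reported. It took about 32 s of the 70 s.

- **Clamping:** I pushed the orange handle shut with the closed fingers and felt for the jaw. The rise was about 3 N at the 0.24 tooth and about 6.7 N at the 0.30 tooth, so I stopped there. With the hand off, the clamp held by itself at lever 0.284.
- **Stopper:** I pressed it until 9 N more (up to 21 N) moved it only 0.1 mm. The fingertips were then 167 mm above the table, which is the fully-home height. The stopper head dropped about 9.5 mm in the pictures.
- **Opening:** On the first press the handle slipped out from under the finger and caught again on the 0.12 tooth. A second press, guided outwards, opened it fully.

Last checks:
- **Lever:** it read about 0.002 with the finger still on it. The final pictures after lifting off show it open.
- **Bottle:** it is upright with the moving jaw visibly off it. It stands about 11 mm from where it began, because the jaw slid it against the fixed one while closing; the limit is 20 mm.
- **Other things:** the mug, water bottle, mustard jar and plate match their first pictures. In the side view the arm covered the plate, so I checked that one only in the scene view.
- **Disagreement:** my two lever estimates differed by about 0.005 rad (arm position against camera). I went by the camera for where the lever settled.

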